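# Copy a screen bracket's angle with a locking bevel gauge

## Robot

A 6-joint arm with a two-finger parallel gripper is mounted at the origin on the work surface. World frame = base frame: x ahead of the robot, y to its left, z up, the work surface at z = 0. Lengths are in mm, angles in degrees, forces in N, time in s.
With the tool pointing down it reaches from about 350 to 850 mm from the base axis. Payload 8.1 kg.
Tool frame: the origin (TCP) lies at the very end of the fingers, on their centre line; the grasp point (between the pads) lies r.tcp_to_grasp behind it (r.tcp_to_grasp is the distance from the TCP to the grasp point, in mm); z points along the fingers, y is the line along which they close (so a half turn about z gives the same grasp; the last joint's range is limited). The gripper opens to 85 mm and grips with 20 to 120 N. Pads are 22 mm wide; open, the fingers measure 114 mm over their backs; the gripper's body (76 mm by 85 mm) begins 54 mm behind the grasp point. The pads swing forward as they close: fully open they stand 13 mm farther back than shut.
Start: joints at [-69.752, 7.471, 85.268, -0, 87.261, -4.893], TCP at [254.932, -543.153, 231.292] pointing down, gripper open.
Joint ranges: [-169.43, 169.43], [-51.17, 129.36], [1.28, 143.12], [-76.62, 256.62], [0, 156.53], [-152.29, 152.29]. Speed limits (degrees/s): [136.94, 136.94, 159.86, 180, 180, 180].

## Interface

Orientations are given as [roll, pitch, yaw] about the fixed x, y, z axes, in that order (R = Rz(yaw) Ry(pitch) Rx(roll)).
In Python, from bench import r gives the robot as it stands.
- The arm moves only by the shell command python3 -m handwheel 'ROWS' [OPENING] [FORCE]. ROWS is JSON, a list of rows, each a list of 4 numbers: the shift along the tool's x, y, z in m, then the turn about the tool's z in degrees. A call has 1 to 10 rows; each row shifts and turns the commanded pose from where the row before left it, along the tool's axes as they then stand; what a row does not reach is not made up. A row lasts 1/10 s, in which the tool goes at most 50 mm and 8.59 degrees, less where a joint would pass 70% of its speed; a pose out of reach is approached as far as the arm can. A call is refused whole if a number of a shift passes 0.05 or a number of a turn 8.59, either way. A call with a gripper value outside its range is refused whole. OPENING is the finger opening in m, from 0 to 0.0854, set as the call begins (- or left out, the last holds). The fingers move at their own pace and stop on an object; FORCE is the grip in N (left out, the last holds). Time passes only in rows, so rows that do not move let the fingers close. It gives the time, the measured TCP pose, the force, the opening and the grip force at its end, in the units of the state.
- r.sense(): the state, without advancing time (a new reading comes with each control period).
- r.snapshot(name): name is "side" or "top" or "wrist"; returns the picture (384x512x3 uint8, red, green, blue); there is no depth.
- r.camera_params(name): a dict with "fx", "fy", "cx", "cy" (pixels), "D" ([k1, k2, p1, p2, k3] as OpenCV has them; the pictures are not rectified), "R" (3x3) and "t" (3): a world point X has camera coordinates R X + t; the wrist camera has in their place "mount" (4x4, takes a point from camera to tool coordinates, whose origin is the TCP and whose axes are the flange's). Camera axes: x right, y down, z forward; pixel columns grow to the right and rows downward; lengths in mm; the calibration is good to about 2 mm. A picture is of the moment at which its call begins: read the wrist's pose just before it. camera_params takes no time and is no camera call.
- r.hand_in(): hands the job in; it is judged then, once.
The state is a dict: "time": time; "joint_pos": joint angles; "qd": joint speeds; "joint_efforts": joint torques, N m; "tool_pos": TCP position; "tcp_rot": TCP orientation; "ft_force": force on the tool from outside, world axes, zero at the start; "wrist_torque": the same for the moment, N m; "finger_gap": finger opening in mm; "grip_force": force on a finger pad.
Only numpy, scipy, OpenCV 4.12 (cv2) and the standard library are available. Lean on these libraries where they do the work, as an engineer would, in place of code of your own. Each camera call takes 0.05 s, during which the arm holds its last target. There are 200 camera calls.

## Task

Set the bevel gauge on the green bracket: lay its stock flush along the bracket's fixed bar, swing the blade in until it lies flush against the green leaf, and lock it there by pressing the red lever fully down. Then carry the locked gauge to the orange bracket, lay the stock flush along that bar and slide it until the blade (not your fingers) has pushed the orange leaf to the same angle and lies flush on it. Push gently (never over 25 N on a bracket), do not shift the green leaf or the things lying around, and leave the gauge flat on the bench, still locked.

Things in the scene. Friction and masses are not known exactly. Their poses are not given: they have to be found in the camera images.
- gauge_grip (a point): Centre of the black grip (44 x 16 mm, 18 to 56 mm high) on the loose bevel gauge's aluminium stock, 40 mm above its underside. x along the stock away from the pivot, z up. Seen from here: pivot axis at x -84 mm; stock from x -96 to +60 mm, 20 mm wide, 18 mm high; seating face at y -10 mm, the side the blade points to. Mass about 0.43 kg.
- blade: Gauge's steel blade, 12 mm wide, 4 to 14 mm high. Origin on the pivot axis at the underside, x to the tip at 130 mm. Turned clockwise from the stock's x (from above), 80 to 96 degrees at the start. Measuring edge: the one facing the stock, 6 mm from the axis. Round the pivot it carries a disc, 76 mm across, 18 to 22 mm high. Unlocked it turns under 0.06 N m; locked it holds some 0.8 N m.
- lock (a joint): Red locking lever on the gauge, rad: 0 = open, leaning up 37 degrees; 0.67 = fully down, level, locked (it stays down; over 0.55 counts as locked). Closing takes a steady downward push of 5 to 8 N near its tip, best following its arc, as a sideways drag shifts the gauge.
- lock_tip (a point): Top of the red lever near its free end, 40 mm from its hinge; lever 12 mm wide. The hinge is on the stock 30 mm from the pivot towards the grip, 32 mm up; the lever points from there back over the pivot. This point is about 59 mm high when open (over the pivot) and 34 mm when closed (10 mm beyond it).
- ref: Green-leafed (pattern) bracket, screwed down. Origin on its vertical hinge axis at bench level; the knuckle there has 8 mm radius, 16 mm high. x along its fixed aluminium bar (to 82 mm, 14 mm high), y out of the bar's outer face, which is the plane y = 8 mm, tangent to the knuckle: the stock seats there (its centre line at y 18 mm). A 3 mm high foot is on the other side.
- ref_leaf: Green leaf, too stiff to turn. Origin on the hinge axis at bench level, x along it to its end at 85 mm, 4 to 14 mm high. Outer face (blade side) is its plane y = -8 mm, tangent to the knuckle. Turned clockwise from the bar's x (from above) by 56 to 70 degrees, the angle to copy. The gauge spans this corner from outside, its pivot beyond the knuckle on the bar's -x side.
- copy: Orange bracket, screwed down parallel to the green one (the same x direction); frame and sizes as ref.
- copy_leaf: Orange leaf, frame and sizes as ref_leaf. At the start 80 to 95 degrees from the bar, wider than the green one; turns under a friction of 0.12 N m (about 1.5 N at its end) and stays where it is left.
- ref_leaf_tip (a point): End of the green leaf, on its outer face, 85 mm from the hinge axis, 9 mm high.
- spool_c (a point): Centre of the grey spool, 56 mm diameter, 42 mm high (leave alone).
- flask_c (a point): Centre of the small white bottle with a blue cap, 36 mm diameter, 60 mm high (leave alone).
- tray_in (a point): Inner floor of the black parts tray, 110 by 80 by 25 mm (leave alone).
Things that resemble listed ones, but are neither listed nor needed, are in the scene too. What is shaped like the copy but yellow is not meant.

How it is judged (in metres and radians):
On the way, in this order (a step that is already met when the one before it is completed fails the run):
1. the unlocked gauge is seated on the green bracket: stock flush along the bar, blade flush and touching the leaf (y of gauge_grip in the frame of ref between 0.015 and 0.0205 m and angle between the x axis of gauge_grip and the x axis of ref, either way round below 0.03 rad and angle between the x axis of blade and the x axis of ref_leaf, either way round below 0.025 rad and height (world z) of gauge_grip between 0.036 and 0.046 m and contact force between blade and ref_leaf above 0.2 N and value of joint lock below 0.2 rad), for 0.1 s.
2. the lever is pressed fully down while the gauge still sits flush on the green bracket (y of gauge_grip in the frame of ref between 0.015 and 0.0205 m and angle between the x axis of gauge_grip and the x axis of ref, either way round below 0.03 rad and angle between the x axis of blade and the x axis of ref_leaf, either way round below 0.025 rad and height (world z) of gauge_grip between 0.036 and 0.046 m and value of joint lock above 0.55 rad), for 0.2 s.
3. the locked gauge is seated on the orange bracket: stock flush along the bar, blade flush on the leaf and pushing it (y of gauge_grip in the frame of copy between 0.015 and 0.0205 m and angle between the x axis of gauge_grip and the x axis of copy, either way round below 0.03 rad and angle between the x axis of blade and the x axis of copy_leaf, either way round below 0.025 rad and height (world z) of gauge_grip between 0.036 and 0.046 m and contact force between blade and copy_leaf above 0.2 N and value of joint lock above 0.55 rad), for 0.1 s.
At the end, for the whole second after the job is handed in: The orange leaf stands at the same angle as the green leaf within 2 degrees (0.035 rad); the gauge lies flat on the bench, locked (lever above 0.55 rad), at rest and let go (angle between the x axis of copy_leaf and the x axis of ref_leaf, either way round below 0.035 rad and value of joint lock above 0.55 rad and height (world z) of gauge_grip between 0.037 and 0.043 m and angle between gauge_grip's own z axis and vertical below 0.06 rad and linear speed of blade below 0.01 m/s); the robot touches nothing.
It fails at once if a bracket is pushed with more than 25 N (contact force between anything else and ref above 25 N or contact force between anything else and copy above 25 N).
It fails at once if the orange leaf is pushed with the fingers (contact force between the fingers and copy_leaf above 1 N).
It fails at once if the green leaf is shifted by more than 4 mm (distance of ref_leaf_tip from where it was at the start of the episode above 0.004 m).
It fails at once if a thing lying around is moved by more than 20 mm (distance of any of spool_c, flask_c, tray_in from where it was at the start of the episode above 0.02 m).
It also fails if it takes over 72 s, if anything falls off the work surface, if the arm or the gripper's body presses on something with over 40 N, if the wrist force passes 120 N, or if a joint passes its speed limit or range.

## Working session

There is one attempt and no reset: what is moved stays moved. The work goes in short steps, Python scripts to look and compute and a shell command to move; the robot and the scene stay as the last step left them, time stands still between calls to the robot, and variables do not carry over. Pictures are saved under pics/ and viewed, at most 10 in all, crops included, and the job is handed in when it is done.

```bash
ls; mkdir -p pics
python3 - <<'E'
from bench import r
import cv2,numpy as np
s=r.sense();print(s['time'],s['tool_pos'],s['tcp_rot'],s['finger_gap'],r.tcp_to_grasp)
for n in ('top','side'):
    im=r.snapshot(n);cv2.imwrite(f'pics/{n}0.png',cv2.resize(im[...,::-1],None,fx=1.56,fy=1.56,interpolation=cv2.INTER_CUBIC))
    cv2.imwrite(f'/tmp/{n}0.png',im[...,::-1])
    print(r.camera_params(n))
print(r.camera_params('wrist'))
E
```

```text
pics
0.0 [ 254.74129409 -542.63414487  230.22882274] [-1.79895118e+02 -8.66737110e-03  2.51424130e+01] 85.30732855364408 18.700000000000003
{'fx': 360.41080328365155, 'fy': 360.41080328365155, 'cx': 255.1662379728422, 'cy': 192.01114566593927, 'D': array([0.03636033, 0.        , 0.        , 0.        , 0.        ]), 'R': array([[-0.02476492, -0.99968397, -0.00431902],
       [-0.99392279,  0.02508527, -0.1071831 ],
       [ 0.10725757,  0.00163839, -0.99422992]]), 't': array([  37.17337058,  504.39799823, 1041.80644132])}
{'fx': 368.77396492226137, 'fy': 368.77396492226137, 'cx': 253.1196027894164, 'cy': 190.4858682841782, 'D': array([-0.04518535,  0.        ,  0.        ,  0.        ,  0.        ]), 'R': array([[-0.7634154 , -0.6458767 , -0.00634211],
       [-0.39300854,  0.47227685, -0.78898597],
       [ 0.51258289, -0.59983153, -0.61437848]]), 't': array([372.85597601, 243.50977015, 965.42246081])}
{'fx': 285.7190429550372, 'fy': 285.7190429550372, 'cx': 253.73425960055823, 'cy': 190.87242367610426, 'D': array([0.02327668, 0.        , 0.        , 0.        , 0.        ]), 'mount': array([[ 2.91700717e-04, -9.54700023e-01, -2.97569792e-01,
         7.53717455e+01],
       [ 9.99999954e-01,  3.02273379e-04,  1.04859488e-05,
         2.79025495e-01],
       [ 7.99364909e-05, -2.97569781e-01,  9.54700067e-01,
        -1.41628175e+02],
       [ 0.00000000e+00,  0.00000000e+00,  0.00000000e+00,
         1.00000000e+00]])}
```

View pics/top0.png

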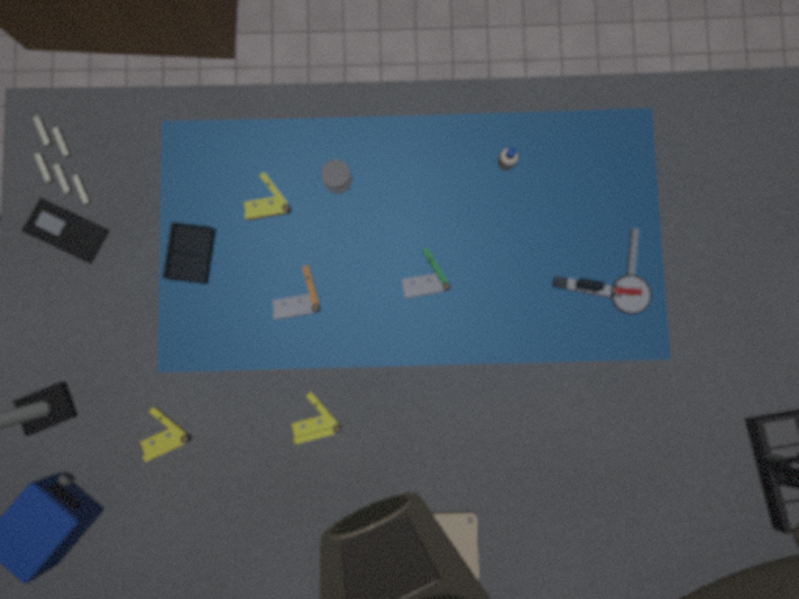

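View pics/side0.png

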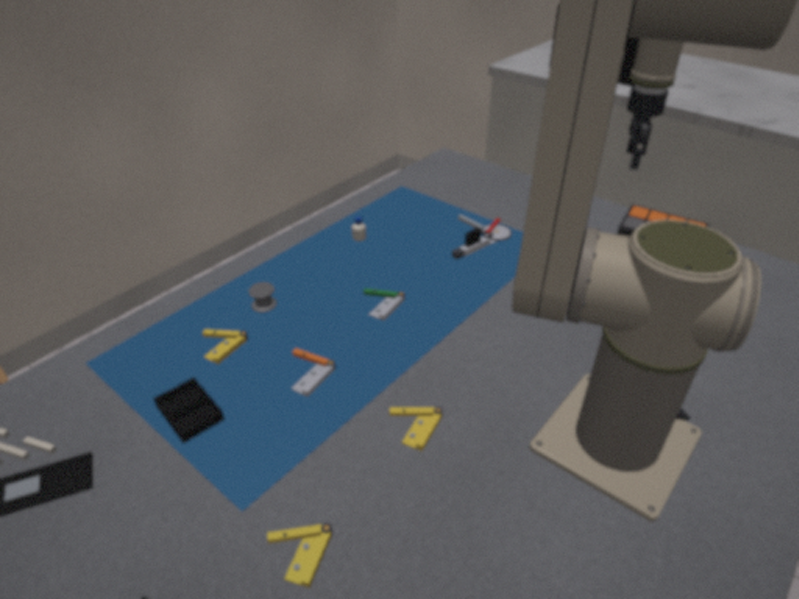

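The top view shows the gauge at right: pivot about (630,294), stock end (555,283), blade tip (634,230). The green hinge is at (446,286) with its leaf tip at (427,250), and the orange hinge is at (315,308) with its leaf tip at (306,267). The bars run towards image left, with the outer faces towards the robot.

```bash
cat > h.py <<'E'
from bench import r
import cv2,numpy as np
from scipy.spatial.transform import Rotation as Ro
def cam(n,s=None):
    p=r.camera_params(n);K=np.array([[p['fx'],0,p['cx']],[0,p['fy'],p['cy']],[0,0,1]])
    if n!='wrist': return K,p['D'],p['R'],p['t']
    T=np.eye(4);T[:3,:3]=Ro.from_euler('xyz',s['tcp_rot'],degrees=True).as_matrix();T[:3,3]=s['tool_pos']
    W=np.linalg.inv(T@p['mount']);return K,p['D'],W[:3,:3],W[:3,3]
def px2w(c,uv,z):
    K,D,R,t=c;q=cv2.undistortPoints(np.array([[uv]],float),K,D)[0,0]
    d=R.T@np.array([*q,1]);o=-R.T@t;return o+d*(z-o[2])/d[2]
def w2px(c,X):
    K,D,R,t=c;return cv2.projectPoints(np.array(X,float).reshape(-1,3),cv2.Rodrigues(R)[0],t,K,D)[0].reshape(-1,2)
E
python3 - <<'E'
from h import *
c=cam('top');k=799/512
for n,u,v,z in [('pivot',630,294,22),('stockend',555,283,18),('grip',590,285,56),('btip',634,230,14),('gk',446,286,16),('gtip',427,250,14),('gbar',403,297,14),('ok',315,308,16),('otip',306,267,14),('obar',273,318,14),('spool',337,174,42),('flask',509,155,60)]:
    print(n,px2w(c,(u/k,v/k),z).round(0))
E
```

```text
pivot [ 505. -415.   22.]
stockend [ 531. -276.   18.]
grip [ 520. -330.   56.]
btip [ 630. -435.   14.]
gk [530. -68.  16.]
gtip [602. -34.  14.]
gbar [511.  15.  14.]
ok [494. 184.  16.]
otip [575. 201.  14.]
obar [477. 265.  14.]
spool [749. 136.  42.]
flask [ 771. -191.   60.]
```

```bash
python3 -m handwheel '[[0.046,-0.009,0,0],[0.046,-0.009,0,0],[0.046,-0.009,0,0],[0.046,-0.009,0,0],[0.046,-0.009,0,0],[0.046,-0.009,0,0],[0.046,-0.009,0,0]]'; python3 -m handwheel '[[0,0,0,-8],[0,0,0,-8],[0,0,0,-8],[0,0,0,-8],[0,0,0,-8],[0,0,0,-8],[0,0,0,-6],[0,0,0,0],[0,0,0,0]]'
python3 - <<'E'
from h import *
s=r.sense();im=r.snapshot('wrist');np.save('/tmp/w1.npy',im);import pickle;pickle.dump(s,open('/tmp/w1.pkl','wb'))
print(s['time'],s['tool_pos'],s['tcp_rot'],s['ft_force'])
cv2.imwrite('pics/w1.png',cv2.resize(im[...,::-1],(800,600),interpolation=cv2.INTER_CUBIC))
E
```

```text
time: 0.8
tool_pos: [520.8, -347.8, 230.8]
tcp_rot: [-180.0, 0.0, 25.1]
ft_force: [0.1, -1.4, 0.1]
finger_gap: 85.4
grip_force: 0.0
time: 1.7
tool_pos: [519.5, -349.2, 230.9]
tcp_rot: [-180.0, -0.0, 79.0]
ft_force: [0.2, 0.4, -0.6]
finger_gap: 84.9
grip_force: 0.0
1.7 [ 519.50349878 -349.18755356  230.87104771] [-1.79962882e+02 -1.88275577e-02  7.89582594e+01] [ 0.20279874  0.35906577 -0.59612323]
```

View pics/w1.png

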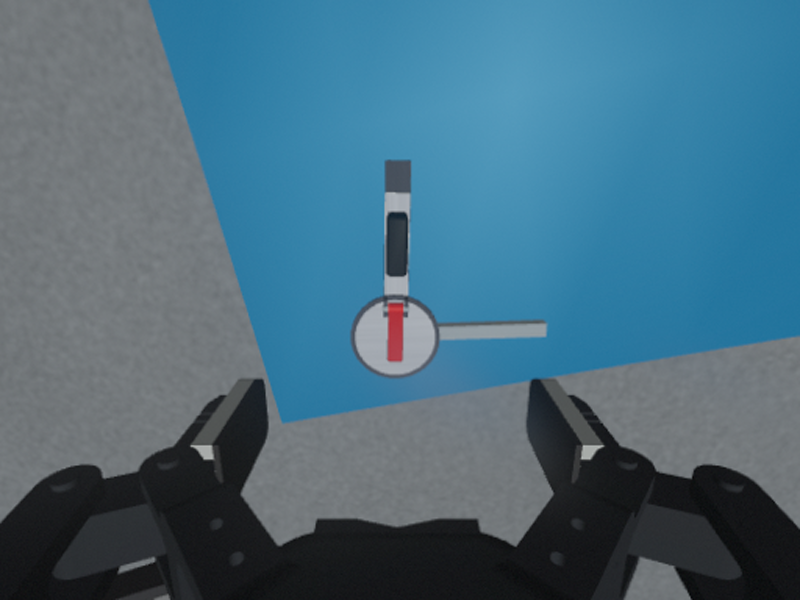

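The wrist view shows the disc centre at (395,336), the grip top from (397,213) to (397,271), the stock end at (398,160) and the blade tip end from (546,321) to (546,337).

Run:
```python
from h import *
import pickle
s=pickle.load(open('/tmp/w1.pkl','rb'));c=cam('wrist',s);k=800/512
P={}
for n,u,v,z in [('pivot',395,336,22),('end',398,160,18),('g1',397.5,212,56),('g2',396.5,269,56),('b1',546,321,14),('b2',546,337,14),('mid',397,200,18)]:
    P[n]=px2w(c,(u/k,v/k),z);print(n,P[n].round(1))
d=P['end']-P['pivot'];print(np.degrees(np.arctan2(d[1],d[0])),np.linalg.norm(d[:2]))
b=(P['b1']+P['b2'])/2-P['pivot'];print(np.degrees(np.arctan2(b[1],b[0])),np.linalg.norm(b[:2]))
print('grip',P['g1']/2+P['g2']/2, P['pivot']+d/np.linalg.norm(d[:2])*84)
```

```text
pivot [ 505.  -414.8   22. ]
end [ 534.5 -276.1   18. ]
g1 [ 527.5 -309.9   56. ]
g2 [ 518.9 -350.    56. ]
b1 [ 633.4 -429.    14. ]
b2 [ 632.  -443.7   14. ]
mid [ 528.1 -305.    18. ]
78.00541017149824 141.79732134921971
-9.589794542667605 129.47815925030687
grip [ 523.19745996 -329.96958276   56.        ] [ 522.4840422  -332.65083099   19.63042068]
```

```bash
python3 -m handwheel '[[0.047,-0.008,0,0],[0.047,-0.008,0,0],[0.047,-0.008,0,0],[0.047,-0.008,0,0],[0.047,-0.008,0,0],[0.047,-0.008,0,0],[0.047,-0.008,0,0],[0.045,-0.008,0,0]]' 0; python3 -m handwheel '[[0,0,0,-8],[0,0,0,-8],[0,0,0,-7],[0,0,0,0],[0,0,0,0],[0,0,0,0]]'
python3 - <<'E'
from h import *
s=r.sense();im=r.snapshot('wrist');np.save('/tmp/w2.npy',im);import pickle;pickle.dump(s,open('/tmp/w2.pkl','wb'))
print(s['time'],s['tool_pos'],s['tcp_rot'],s['ft_force'])
cv2.imwrite('pics/w2.png',cv2.resize(im[...,::-1],(800,600),interpolation=cv2.INTER_CUBIC))
E
```

```text
time: 2.55
tool_pos: [527.0, 32.1, 231.5]
tcp_rot: [180.0, -0.0, 79.0]
ft_force: [-0.0, -0.8, 0.3]
finger_gap: 0.1
grip_force: 0.0
time: 3.15
tool_pos: [527.2, 29.9, 231.3]
tcp_rot: [-180.0, -0.0, 101.9]
ft_force: [-0.3, -0.5, -0.8]
finger_gap: 0.1
grip_force: 0.0
3.15 [527.24584833  29.90453101 231.26913393] [-1.79997488e+02 -7.87412750e-04  1.01921194e+02] [-0.26193068 -0.50034544 -0.75559011]
```

View pics/w2.png

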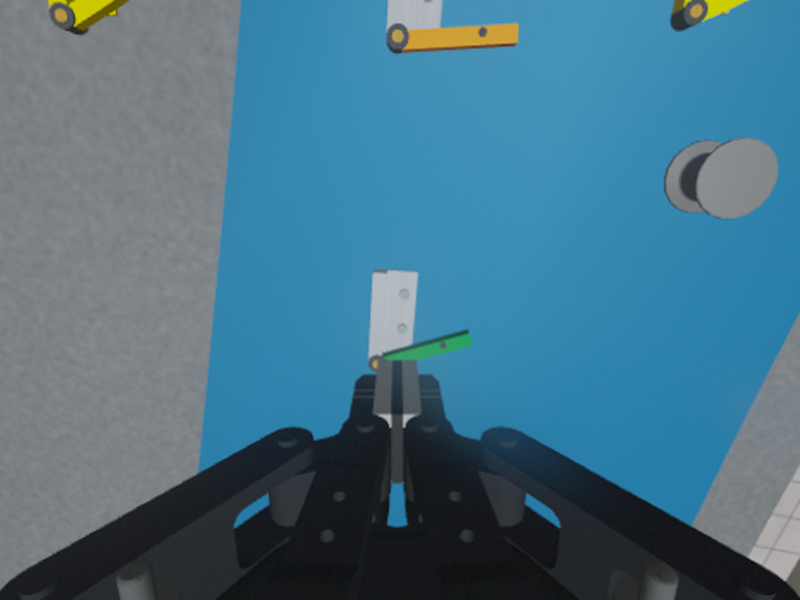

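The wrist view shows the green hinge near (376,363), the bar end at (373,271) and the leaf end from (468,331) to (471,345). The orange hinge is at (397,37) and its leaf end runs from (518,22) to (518,43). I'll enlarge the green bracket.

Run:
```python
from h import *
im=np.load('/tmp/w2.npy')[...,::-1]
a=cv2.resize(im[165:245,225:310],None,fx=6,fy=6,interpolation=cv2.INTER_CUBIC)  # green
b=cv2.resize(im[0:40,240:340],None,fx=6,fy=6,interpolation=cv2.INTER_CUBIC)
A=np.zeros((600,600,3),np.uint8)
cv2.imwrite('pics/crop.png',a);cv2.imwrite('pics/cropo.png',b);print(a.shape,b.shape)
```

```text
(480, 510, 3) (240, 600, 3)
```

View pics/crop.png

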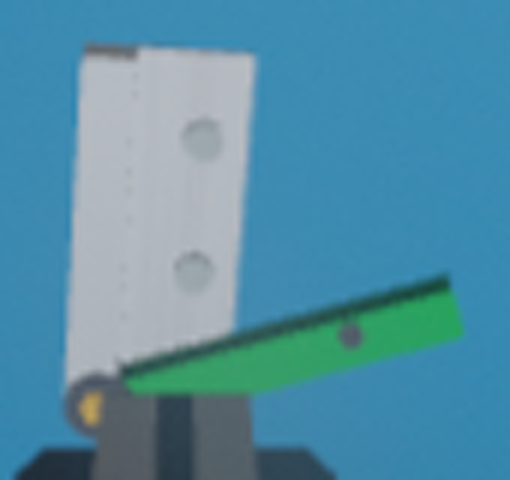

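View pics/cropo.png

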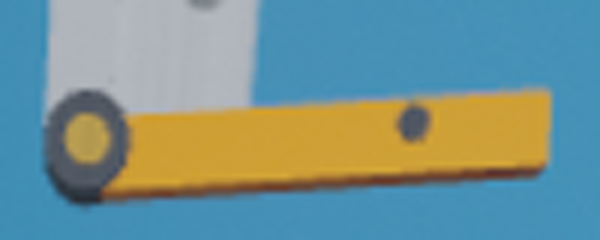

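Green crop: the bar's outer top edge runs (82,55)–(66,380), the leaf's outer top edge (255,393)–(463,336), and the pin is at (91,407). Orange crop: the pin is at (87,138) and the leaf's outer top edge runs (105,190)–(548,165).

Run:
```python
from h import *
import pickle
s=pickle.load(open('/tmp/w2.pkl','rb'));c=cam('wrist',s)
G=lambda x,y,z:px2w(c,(225+x/6-.42,165+y/6-.42),z)[:2]
O=lambda x,y,z:px2w(c,(240+x/6-.42,0+y/6-.42),z)[:2]
ang=lambda a,b:np.degrees(np.arctan2(*(b-a)[::-1]))
b0,b1=G(66,380,14),G(82,55,14);l0,l1=G(255,393,14),G(463,336,14);i0,i1=G(130,382,14),G(452,290,14);k=G(91,407,16)
print('green bar',b0,b1,ang(b0,b1),'leaf',l0,l1,ang(l0,l1),ang(i0,i1),'k',k, 'len',np.linalg.norm(b1-k))
a=np.radians(ang(b0,b1));ux=np.array([np.cos(a),np.sin(a)]);uy=np.array([-ux[1],ux[0]])
print('face offset from pin',(b0-k)@uy,(b1-k)@uy,'barlen',(b1-k)@ux)
la=np.radians(ang(l0,l1));lx=np.array([np.cos(la),np.sin(la)]);ly=np.array([-lx[1],lx[0]])
print('leaf off',(l1-k)@ly,(l0-k)@ly,'tip',(l1-k)@lx)
k2=O(87,138,16);m0,m1=O(105,190,14),O(548,165,14)
print('orange k',k2,'leaf',m0,m1,ang(m0,m1)); e0,e1=O(46,110,14),O(49,2,14);print('bar',e0,e1,ang(e0,e1))
```

```text
green bar [520.94656451 -62.91426812] [509.92695201  12.80991777] 98.27973501642497 leaf [563.9139095  -57.17059722] [606.88829098 -33.63465611] 28.708364085267302 29.221930022738967 k [527.74389747 -67.41485555] len 82.17942443382964
face offset from pin 6.078370377750417 6.078370377750407 barlen 81.95432394832137
leaf off -8.389327291184086 -8.389327291184085 tip 85.64202289498843
orange k [494.49106917 184.34906073] leaf [499.41354309 177.25279564] [578.62153336 197.90401628] 14.612927079299807
bar [486.1268046  187.61802099] [483.29248172 204.24078806] 99.67635882253313
```

```bash
python3 -m handwheel '[[0,0,0,6],[0,0,0,6],[0,0,0,0]]'; python3 -m handwheel '[[-0.0495,0.0086,0,0],[-0.0495,0.0086,0,0],[-0.0495,0.0086,0,0],[-0.0495,0.0086,0,0],[-0.0495,0.0086,0,0],[-0.0495,0.0086,0,0],[-0.0495,0.0086,0,0],[-0.0495,0.0086,0,0],[-0.0495,0.0086,0,0],[-0.0495,0.0086,0,0]]'; python3 -m handwheel '[[0,0,0.05,0],[0,0,0.05,0],[0,0,0.05,0],[0,0,0.04,0],[0,0,0.02,0],[0,0,0,0],[0,0,0,0]]'
```

```text
time: 3.5
tool_pos: [527.3, 29.9, 231.3]
tcp_rot: [-180.0, -0.0, 89.9]
ft_force: [0.8, 0.1, 0.4]
finger_gap: -0.2
grip_force: 0.0
time: 4.5
tool_pos: [614.0, -464.5, 231.1]
tcp_rot: [180.0, 0.0, 90.3]
ft_force: [1.2, 0.2, -0.4]
finger_gap: -0.2
grip_force: 0.0
time: 5.2
tool_pos: [614.9, -463.1, 23.2]
tcp_rot: [179.9, 0.1, 90.2]
ft_force: [0.3, -0.0, 1.0]
finger_gap: 0.1
grip_force: 0.0
```

```bash
python3 -m handwheel '[[0,0,0.01,0],[0,0,0.007,0],[0.012,0,0,0],[0.012,0,0,0],[0.012,0,0,0],[0.012,0,0,0],[0.009,0,0,0],[0,0,0,0]]';  python3 -m handwheel '[[-0.02,0,0,0],[0,0,-0.05,0],[0,0,-0.05,0],[0,0,-0.05,0],[0,0,-0.05,0],[0,0,0,0],[0,0,0,0]]' 0.085
python3 - <<'E'
from h import *
s=r.sense();im=r.snapshot('wrist');np.save('/tmp/w3.npy',im);import pickle;pickle.dump(s,open('/tmp/w3.pkl','wb'))
print(s['time'],s['tool_pos'],s['tcp_rot'],s['ft_force'])
cv2.imwrite('pics/w3.png',cv2.resize(im[...,::-1],(800,600),interpolation=cv2.INTER_CUBIC))
E
```

```text
time: 6.0
tool_pos: [614.2, -403.5, 4.5]
tcp_rot: [-180.0, -0.0, 90.2]
ft_force: [0.4, 0.5, -0.6]
finger_gap: -0.1
grip_force: 0.0
time: 6.7
tool_pos: [615.1, -426.5, 207.8]
tcp_rot: [179.7, 0.2, 90.1]
ft_force: [0.0, 0.0, -1.1]
finger_gap: 84.4
grip_force: 0.0
6.7 [ 615.10241113 -426.54367175  207.79314598] [179.74711542   0.20540517  90.13031579] [ 0.01783767  0.01368118 -1.13648867]
```

View pics/w3.png

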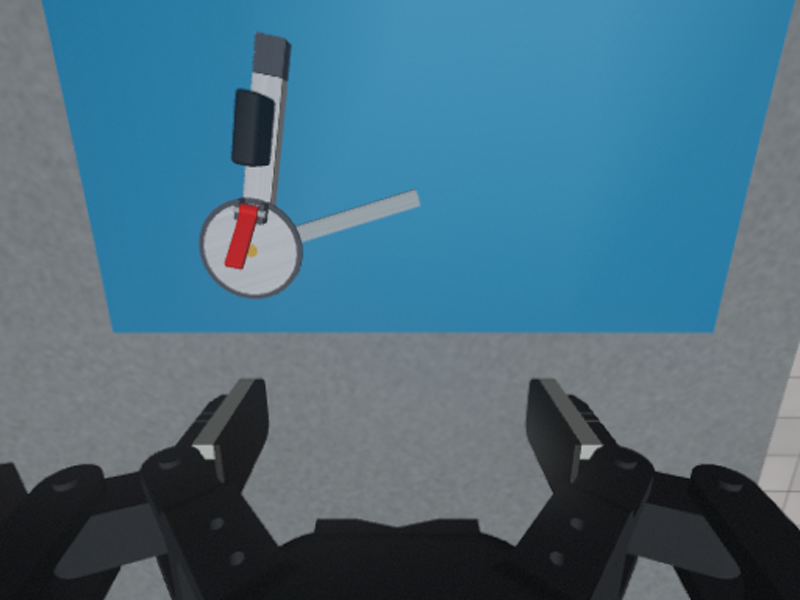

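The blade has swung in and the stock turned a little. Disc centre is at (252,248), the stock end from (256,33) to (291,40), the blade end from (417,190) to (420,206), and the grip top spans about (236,90) to (268,165).

Run:
```python
from h import *
import pickle
s=pickle.load(open('/tmp/w3.pkl','rb'));c=cam('wrist',s);k=800/512
p=lambda u,v,z:px2w(c,(u/k,v/k),z)[:2]
# orange/gold pin = axis at z22 ; stock end top edge z18
pv=p(252,248,22);e=(p(256,33,18)+p(290,39,18))/2;b=(p(417,190,14)+p(420,206,14))/2
an=lambda d:np.degrees(np.arctan2(d[1],d[0]))
print(pv,e,b,an(e-pv),np.linalg.norm(e-pv),an(b-pv),np.linalg.norm(b-pv),'phi',an(e-pv)-an(b-pv))
print('grip',pv+(e-pv)/np.linalg.norm(e-pv)*84,(p(236,90,56)+p(273,94,56)+p(268,166,56)+p(233,160,56))/4, 'edge', an(p(250,71,18)-p(244,195,18)),an(p(288,82,18)-p(272,205,18)))
```

```text
[ 508.73493713 -414.98591946] [ 534.92678452 -276.40066217] [ 631.62846861 -379.15036045] 79.29764836805926 141.03859900268938 16.25660070553706 128.01174699357404 phi 63.041047662522196
grip [ 524.33432054 -332.44708474] [ 527.20128031 -334.36379413] edge 81.193087233376 77.73202308799851
```

```bash
python3 -m handwheel '[[0,0,0,5.4],[0,0,0,5.4],[0.025,-0.035,0,0],[0.025,-0.035,0,0],[0.025,-0.036,0,0],[0,0,0.05,0],[0,0,0.05,0],[0,0,0,0],[0,0,0,0],[0,0,0,0]]'
python3 - <<'E'
from h import *
s=r.sense();R=Ro.from_euler('xyz',s['tcp_rot'],degrees=True).as_matrix()
print(R.T@(np.array([525,-333,22])-s['tool_pos']))
E
```

```text
time: 7.75
tool_pos: [524.8, -333.0, 106.5]
tcp_rot: [179.9, 0.1, 79.3]
ft_force: [0.1, -0.3, 0.1]
finger_gap: 85.2
grip_force: 0.0
[ 1.59843691e-01 -1.63688723e-02  8.44544103e+01]
```

```bash
python3 -m handwheel '[[0,0,0.04,0],[0,0,0.03,0],[0,0,0.0145,0],[0,0,0,0],[0,0,0,0]]'; python3 -m handwheel '[[0,0,0,0],[0,0,0,0],[0,0,0,0],[0,0,0,0],[0,0,0,0],[0,0,0,0]]' 0 50
```

```text
time: 8.25
tool_pos: [525.0, -333.1, 21.9]
tcp_rot: [179.9, 0.1, 79.3]
ft_force: [2.1, -0.6, 0.3]
finger_gap: 85.1
grip_force: 0.0
time: 8.85
tool_pos: [523.8, -332.2, 20.1]
tcp_rot: [180.0, 0.0, 79.3]
ft_force: [-1.4, 0.0, 3.7]
finger_gap: 15.5
grip_force: 53.1
```

```bash
python3 -m handwheel '[[0,0,-0.02,0],[0,0,-0.04,0],[0,0,0,-6.4],[0,0,0,-6.4],[0,0,0,-6.3],[0,0,0,0],[0,0,0,0],[0,0,0,0]]'; python3 -m handwheel '[[0.022,0.0025,0,0],[0.042,0.0025,0,0],[0.045,0.0025,0,0],[0.045,0.0025,0,0],[0.045,0.0025,0,0],[0.045,0.0025,0,0],[0.032,0.0025,0,0],[0.02,0,0,0],[0,0,0,0],[0,0,0,0]]';python3 - <<'E'
from h import *
s=r.sense();R=Ro.from_euler('xyz',s['tcp_rot'],degrees=True).as_matrix()
print(R.T@(np.array([499,-37,22])-s['tool_pos']))
im=r.snapshot('wrist');np.save('/tmp/w4.npy',im);import pickle;pickle.dump(s,open('/tmp/w4.pkl','wb'))
cv2.imwrite('pics/w4.png',cv2.resize(im[...,::-1],(800,600),interpolation=cv2.INTER_CUBIC))
E
```

```text
time: 9.65
tool_pos: [523.4, -331.8, 79.2]
tcp_rot: [-180.0, -0.0, 98.3]
ft_force: [0.6, -0.3, -4.5]
finger_gap: 15.3
grip_force: 51.9
time: 10.65
tool_pos: [497.6, -36.5, 79.9]
tcp_rot: [180.0, 0.0, 98.4]
ft_force: [-0.2, 0.6, -4.1]
finger_gap: 15.6
grip_force: 51.9
[-0.67969831  1.27029155 57.92247031]
```

View pics/w4.png

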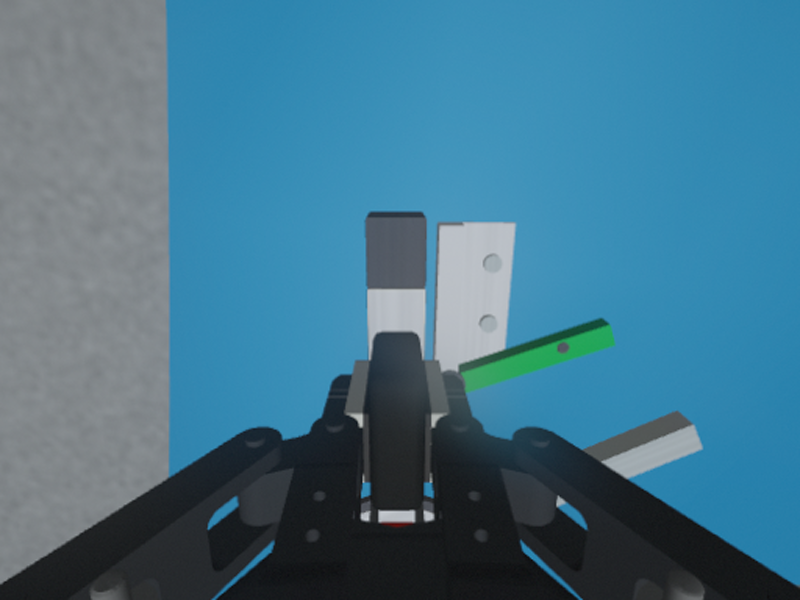

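The stock is square in the hand (edges at columns 366 and 426). The bar's outer edge runs from (434,360) to (438,223), and the blade's end is at (690,430), clear of the green leaf.

Run:
```python
from h import *
import pickle
s=pickle.load(open('/tmp/w4.pkl','rb'));c=cam('wrist',s);k=800/512
p=lambda u,v,z:px2w(c,(u/k,v/k),z)[:2]
an=lambda a,b:np.degrees(np.arctan2(*(b-a)[::-1]))
R=Ro.from_euler('xyz',s['tcp_rot'],degrees=True).as_matrix()[:2,:2]
T=lambda q:(R.T@(q-s['tool_pos'][:2])).round(1)
z0=s['tool_pos'][2]-22
a,b=p(434,360,14),p(438,223,14);print('bar',a,b,an(a,b),T(a),T(b))
for q in [(367,358,z0+18),(366,216,z0+18),(426,358,z0+18),(426,216,z0+18)]:print('stock',T(p(*q)))
l,m=p(470,390,14),p(614,346,14);print('leaf outer',an(l,m),T(l),T(m))
t,u=p(610,461,z0+14),p(684,412,z0+14);print('blade inner edge top?',an(t,u))
t,u=p(558,505,z0+4),p(702,447,z0+4);print('',an(t,u),T(u));
print(an(p(605,462,z0+14),p(693,428,z0+14)),T(p(693,428,z0+14)))
```

```text
bar [519.20550089 -55.56008759] [509.09508461  13.07267559] 98.38007358293801 [-22.   18.5] [47.3 18.6]
stock [  7.9 -11.1]
stock [ 58.1 -10.5]
stock [7.9 9.9]
stock [58.1  8.9]
leaf outer 27.8085145833633 [-39.1  37.7] [-14.2 108.5]
blade inner edge top? 50.28091265301396
 36.500299511729494 [-38.4 125.4]
35.07455281567826 [-22.9 112.5]
```

```bash
python3 -m handwheel '[[0,0,0.02,0],[0,0,0.02,0],[0,0,0.012,0],[0,0,0.003,0],[0,0,0,0],[0,0,0,0]]'; python3 -m handwheel '[[0,0,0.001,0],[0,0,0.001,0],[0,0,0,0],[0,0,0,0]]'
```

```text
time: 11.3
tool_pos: [498.3, -37.1, 25.7]
tcp_rot: [179.9, 0.0, 98.4]
ft_force: [-0.7, 0.4, -3.7]
finger_gap: 15.4
grip_force: 51.7
time: 11.7
tool_pos: [497.7, -36.7, 23.0]
tcp_rot: [180.0, 0.0, 98.4]
ft_force: [-1.4, -0.6, -3.4]
finger_gap: 15.8
grip_force: 51.7
```

```bash
python3 -m handwheel '[[0,0,0.001,0],[0,0,0,0],[0,0,0,0]]'; python3 -m handwheel '[[0,0,0.0008,0],[0,0,0,0],[0,0,0,0]]'|sed -n '2p;4p'; python3 -m handwheel '[[0,0,0.0005,0],[0,0,0,0],[0,0,0,0]]'|sed -n '2p;4p'
```

```text
time: 12.0
tool_pos: [497.5, -36.6, 21.8]
tcp_rot: [-180.0, -0.0, 98.4]
ft_force: [0.7, -0.1, -4.6]
finger_gap: 15.7
grip_force: 51.7
tool_pos: [497.5, -36.7, 20.9]
ft_force: [-1.0, 0.7, -4.3]
tool_pos: [497.5, -36.7, 20.5]
ft_force: [0.0, 1.3, -5.0]
```

```bash
for i in 1 ; do python3 -m handwheel '[[0,0,0.0005,0],[0,0,0,0],[0,0,0,0]]'|sed -n '2p;4p'; python3 -m handwheel '[[0,0,0.0005,0],[0,0,0,0],[0,0,0,0]]'|sed -n '2p;4p'; done
```

```text
tool_pos: [497.6, -36.7, 20.1]
ft_force: [-0.5, -0.3, -2.5]
tool_pos: [497.7, -36.7, 20.1]
ft_force: [-4.2, 0.9, 4.9]
```

```bash
python3 -m handwheel '[[0,0.001,-0.0005,0],[0,0.003,0,0],[0,0.003,0,0],[0,0,0,0],[0,0,0,0]]'|sed -n '2p;4p'; python3 -m handwheel '[[0,0.0007,0,0],[0,0,0,0],[0,0,0,0]]'|sed -n '2p;4p'; python3 -m handwheel '[[0,0.0007,0,0],[0,0,0,0],[0,0,0,0]]'|sed -n '2p;4p'
```

```text
tool_pos: [505.2, -35.7, 20.1]
ft_force: [2.3, -0.6, -2.1]
tool_pos: [505.2, -35.6, 20.1]
ft_force: [-0.8, 0.4, 0.7]
tool_pos: [505.6, -35.5, 20.1]
ft_force: [-4.6, -1.9, 4.9]
```

```bash
python3 -m handwheel '[[0,0,0,0],[0,0,0,0]]'|sed -n '2p;4p'; python3 -m handwheel '[[0,0.0004,0,0],[0,0,0,0],[0,0,0,0]]'|sed -n '2p;4p'; python3 -c "
from bench import r;print(r.sense()['wrist_torque'])"
```

```text
tool_pos: [505.5, -35.6, 20.1]
ft_force: [-4.2, -1.5, 5.3]
tool_pos: [506.0, -35.4, 20.1]
ft_force: [-5.0, -1.3, 5.2]
[-0.11384715  0.77077026 -0.07035195]
```

```bash
python3 -m handwheel '[[0,0,-0.0005,0],[0,0,0,0],[0,0,0,0]]'|sed -n '2p;4p'; python3 -m handwheel '[[0,0.0006,0,0],[0,0,0,0],[0,0,0,0]]'|sed -n '2p;4p'; python3 -m handwheel '[[0,0.0006,0,0],[0,0,0,0],[0,0,0,0]]'|sed -n '2p;4p'
```

```text
tool_pos: [506.1, -35.2, 20.1]
ft_force: [-0.2, -0.4, -3.4]
tool_pos: [506.7, -35.2, 20.3]
ft_force: [-0.5, -0.1, -3.7]
tool_pos: [507.2, -35.2, 20.3]
ft_force: [-0.9, -0.2, -4.9]
```

```bash
python3 -m handwheel '[[0,0.0006,0,0],[0,0,0,0],[0,0,0,0]]'|sed -n '2p;4p'; python3 -m handwheel '[[0,0.0006,0,0],[0,0,0,0],[0,0,0,0]]'|sed -n '2p;4p'; python3 -m handwheel '[[0,0.0006,0,0],[0,0,0,0],[0,0,0,0]]'|sed -n '2p;4p'
```

```text
tool_pos: [507.3, -35.1, 20.2]
ft_force: [-5.6, -0.2, -1.1]
tool_pos: [507.4, -35.1, 20.1]
ft_force: [-8.2, -0.9, 0.4]
tool_pos: [507.4, -35.1, 20.1]
ft_force: [-11.0, -0.9, 3.1]
```

```bash
python3 -c "
from bench import r;print(r.sense()['wrist_torque'])"; python3 -m handwheel '[[0,-0.0013,0,0],[0.004,0,0,0],[0.005,0,0,0],[0.005,0,0,0],[0.005,0,0,0],[0.003,0,0,0],[0,0,0,0]]'|sed -n '2,4p'; python3 -m handwheel '[[0.001,0,0,0],[0.001,0,0,0],[0,0,0,0]]'|sed -n '2,4p';python3 -c "
from bench import r;print(r.sense()['wrist_torque'])"
```

```text
[-0.23367277  2.02139148 -0.24377572]
tool_pos: [504.1, -13.2, 20.2]
tcp_rot: [-179.9, -0.0, 98.4]
ft_force: [-4.6, -0.9, -3.3]
tool_pos: [504.0, -11.7, 20.2]
tcp_rot: [-179.9, 0.0, 98.4]
ft_force: [-4.2, -3.6, -4.2]
[-0.55671223  0.78524818 -0.29154433]
```

```bash
for a in 1; do python3 -m handwheel '[[0.0007,0,0,0],[0,0,0,0]]'|sed -n '2p;4p'; python3 -m handwheel '[[0.0007,0,0,0],[0,0,0,0]]'|sed -n '2p;4p'; python3 -m handwheel '[[0.0007,0,0,0],[0,0,0,0]]'|sed -n '2p;4p'; done
python3 - <<'E'
from h import *
s=r.sense();im=r.snapshot('wrist');np.save('/tmp/w5.npy',im);import pickle;pickle.dump(s,open('/tmp/w5.pkl','wb'));print(s['wrist_torque'],s['time'])
cv2.imwrite('pics/w5.png',cv2.resize(im[...,::-1][190:384,230:512],None,fx=2.8,fy=2.8,interpolation=cv2.INTER_CUBIC))
E
```

```text
tool_pos: [503.8, -11.1, 20.2]
ft_force: [-3.3, -3.5, -4.4]
tool_pos: [503.8, -10.4, 20.3]
ft_force: [-4.5, -2.9, -3.5]
tool_pos: [503.7, -9.7, 20.2]
ft_force: [-4.5, -3.5, -3.6]
[-0.58852284  0.77977266 -0.37325271] 18.2
```

View pics/w5.png

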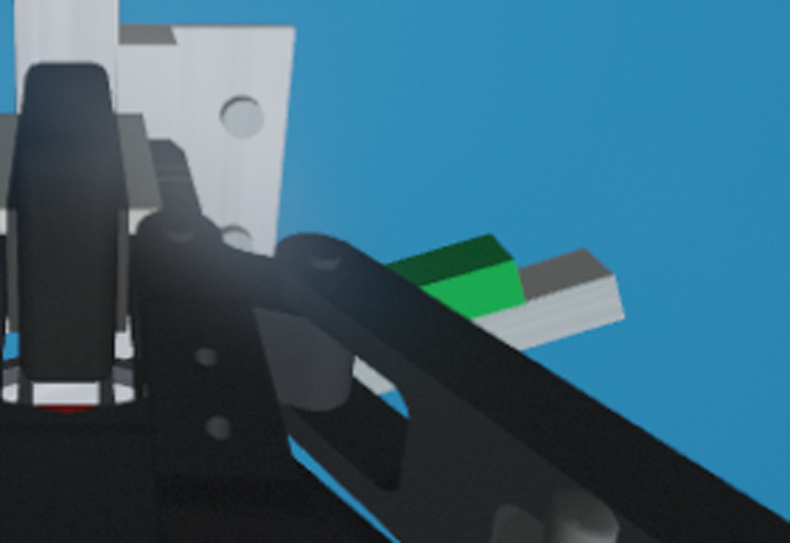

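The blade lies along the leaf's end: leaf edge (472,318)–(525,302), blade edge (525,302)–(615,274). The slopes are nearly equal. I'll keep sliding until it stops.

```bash
python3 -m handwheel '[[0.0007,0,0,0],[0,0,0,0]]'|sed -n '2p;4p'; python3 -m handwheel '[[0.0007,0,0,0],[0,0,0,0]]'|sed -n '2p;4p'; python3 -m handwheel '[[0.0007,0,0,0],[0,0,0,0]]'|sed -n '2p;4p';python3 -m handwheel '[[0.0005,0,0,0],[0,0,0,0]]'|sed -n '2p;4p'
```

```text
tool_pos: [503.6, -9.0, 20.2]
ft_force: [-4.4, -3.4, -4.7]
tool_pos: [503.5, -8.3, 20.3]
ft_force: [-4.5, -3.1, -3.5]
tool_pos: [503.4, -7.6, 20.3]
ft_force: [-3.9, -2.6, -3.2]
tool_pos: [503.3, -7.2, 20.2]
ft_force: [-5.3, -4.3, -3.7]
```

```bash
python3 -m handwheel '[[0.0006,0,0,0],[0,0,0,0]]'|sed -n '2p;4p'; python3 -m handwheel '[[0.0005,0,0,0],[0,0,0,0]]'|sed -n '2p;4p'; python3 -m handwheel '[[0.0005,0,0,0],[0,0,0,0]]'|sed -n '2p;4p'; python3 -c "
from bench import r;print(r.sense()['wrist_torque'])"
```

```text
tool_pos: [503.2, -6.6, 20.3]
ft_force: [-3.8, -3.3, -3.5]
tool_pos: [503.2, -6.4, 20.3]
ft_force: [-4.0, -5.1, -4.7]
tool_pos: [503.1, -6.0, 20.3]
ft_force: [-4.1, -5.5, -4.1]
[-0.94982293  0.77003325 -0.40027554]
```

```bash
python3 -m handwheel '[[0.0005,0,0,0],[0,0,0,0]]'|sed -n '2p;4p'; python3 -m handwheel '[[0.0005,0,0,0],[0,0,0,0],[0,0,0,0]]'|sed -n '2p;4p'
python3 - <<'E'
from h import *
s=r.sense();im=r.snapshot('wrist');np.save('/tmp/w6.npy',im);import pickle;pickle.dump(s,open('/tmp/w6.pkl','wb'));print(s['wrist_torque'],s['time'],s['ft_force'])
a=cv2.imread('pics/w5.png')
b=cv2.resize(im[...,::-1][190:384,230:512],None,fx=2.8,fy=2.8,interpolation=cv2.INTER_CUBIC);cv2.imwrite('pics/w6.png',b[200:420,350:650].repeat(2,0).repeat(2,1))
E
```

```text
tool_pos: [503.1, -5.6, 20.3]
ft_force: [-3.1, -6.1, -4.1]
tool_pos: [503.0, -5.1, 20.3]
ft_force: [-4.8, -6.0, -5.5]
[-1.06600135  0.79955776 -0.38286501] 20.15 [-4.79462956 -5.95052474 -5.47309153]
```

View pics/w6.png

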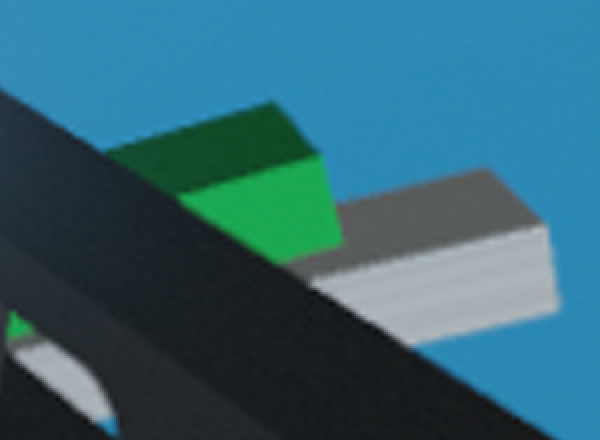

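The gap at the leaf tip shows the blade has been pushed open by the knuckle, so flush was at y ≈ -6.5, where fy stepped up. I'll back off slightly past that, let go, and swing the blade in again with a finger.

```bash
python3 -m handwheel '[[-0.001,0,0,0],[-0.0013,0,0,0],[0,0,0,0]]'|sed -n '2p;4p'; python3 -m handwheel '[[0,-0.0006,0.0004,0],[0,0,0,0]]'|sed -n '2p;4p';python3 -m handwheel '[[0,0,0.0002,0],[0,0,0,0]]'|sed -n '2p;4p'
```

```text
tool_pos: [503.1, -6.2, 20.2]
ft_force: [-4.7, 0.7, -4.5]
tool_pos: [503.0, -6.3, 20.1]
ft_force: [-4.1, 1.3, -3.4]
tool_pos: [503.1, -6.3, 20.1]
ft_force: [-5.6, 2.1, -1.3]
```

```bash
python3 -m handwheel '[[-0.0012,-0.0003,-0.0003,0],[0,0,0,0],[0,0,0,0]]'|sed -n '2p;4p'; python3 -m handwheel '[[0,-0.0003,0.0004,0],[0,0,0,0]]'|sed -n '2p;4p'
```

```text
tool_pos: [503.2, -7.9, 20.3]
ft_force: [-3.1, 0.6, -3.6]
tool_pos: [503.2, -8.0, 20.1]
ft_force: [-2.6, 0.7, -3.2]
```

```bash
python3 -m handwheel '[[0.0007,-0.0003,0,0],[0,0,0.0002,0],[0,0,0,0]]'|sed -n '2p;4p'; python3 -m handwheel '[[0,0,0,0],[0,0,0,0],[0,0,0,0]]' 0.05|sed -n '2p;4,5p'
```

```text
tool_pos: [502.9, -7.3, 20.1]
ft_force: [-1.0, -0.3, -0.9]
tool_pos: [502.7, -7.2, 19.9]
ft_force: [-0.4, -0.5, -0.7]
finger_gap: 49.9
```

```bash
python3 -m handwheel '[[0,0,-0.03,0],[0,0,-0.03,0],[0,0,-0.03,0],[0,0,0,-6.7],[0,0,0,-6.7],[0,0,0,-6.7],[-0.0374,0.0285,0,0],[-0.0374,0.0285,0,0],[-0.0374,0.0285,0,0],[0,0,0,0]]'|sed -n '2,4p'; python3 -m handwheel '[[0,0,0,0],[0,0,0,0]]' 0 |sed -n '1,3p'
python3 - <<'E'
from h import *
s=r.sense();R=Ro.from_euler('xyz',s['tcp_rot'],degrees=True).as_matrix()
print(s['finger_gap'],R.T@(np.array([631.4,-64.9,6])-s['tool_pos']))
im=r.snapshot('wrist');np.save('/tmp/w7.npy',im);import pickle;pickle.dump(s,open('/tmp/w7.pkl','wb'))
E
```

```text
tool_pos: [634.1, -67.3, 107.0]
tcp_rot: [-179.9, -0.0, 118.4]
ft_force: [-1.4, 0.7, -0.4]
time: 23.2
tool_pos: [630.3, -64.5, 109.5]
tcp_rot: [-180.0, -0.0, 118.6]
21.573844871430037 [ -0.88863319   0.80290841 103.48575186]
```

```bash
python3 -m handwheel '[[0,0,0.03,0],[0,0,0.03,0],[0,0,0.025,0],[0,0,0.0185,0],[0,0,0,0],[0.004,0,0,0],[0.004,0,0,0],[0.002,0,0,0],[0,0,0,0]]'|sed -n '2p;4,5p'; python3 -m handwheel '[[0.001,0,0,0],[0.001,0,0,0],[0,0,0,0]]'|sed -n '2p;4p'; python3 -m handwheel '[[0.001,0,0,0],[0.001,0,0,0],[0,0,0,0]]'|sed -n '2p;4p'
```

```text
tool_pos: [626.9, -55.8, 7.5]
ft_force: [0.8, 1.0, 0.2]
finger_gap: -0.1
tool_pos: [625.3, -54.3, 6.2]
ft_force: [0.7, 0.4, 0.2]
tool_pos: [624.1, -52.5, 6.0]
ft_force: [0.1, 0.0, 0.0]
```

```bash
python3 -m handwheel '[[0.0007,0,0,0],[0,0,0,0]]'|sed -n '2p;4p'; python3 -m handwheel '[[0.0007,0,0,0],[0,0,0,0]]'|sed -n '2p;4p';python3 -m handwheel '[[0.0007,0,0,0],[0,0,0,0]]'|sed -n '2p;4p';python3 -m handwheel '[[0.0007,0,0,0],[0,0,0,0]]'|sed -n '2p;4p'
```

```text
tool_pos: [623.8, -51.9, 6.0]
ft_force: [0.0, -0.8, -0.1]
tool_pos: [623.6, -51.4, 6.0]
ft_force: [-0.0, -0.1, -0.8]
tool_pos: [623.5, -51.3, 6.2]
ft_force: [2.3, -4.8, -1.9]
tool_pos: [623.5, -51.2, 6.2]
ft_force: [3.2, -7.4, -3.6]
```

```bash
python3 -m handwheel '[[-0.004,0,0,0],[0,0,-0.04,0],[0,0,-0.05,0],[0,0,-0.05,0],[0,0,-0.05,0],[0,0,0,6.7],[0,0,0,6.7],[0,0,0,6.7],[-0.033,-0.038,0,0],[-0.033,-0.038,0,0]]'|sed -n '2,3p'; python3 -m handwheel '[[0,0,0,0],[0,0,0,0]]'|sed -n '1,3p'
python3 - <<'E'
from h import *
import pickle
s=r.sense();im=r.snapshot('wrist');np.save('/tmp/w8.npy',im);pickle.dump(s,open('/tmp/w8.pkl','wb'));c=cam('wrist',s)
# rectify onto plane z=14 in ref-aligned coords, find edges
a=np.radians(98.4);ux=np.array([np.cos(a),np.sin(a)]);uy=np.array([-ux[1],ux[0]])
piv=np.array([515.2,-90.4])
def prof(p,d,n,z,L,half=12,m=60):   # sample lines perpendicular to d; report gray profile along n averaged
    out=[]
    for t in L:
        q=[np.r_[p+d*t+n*k,z] for k in np.linspace(-half,half,m)]
        uv=w2px(c,q).astype(np.float32);out.append(cv2.remap(im,uv[:,0].reshape(1,-1),uv[:,1].reshape(1,-1),1)[0].astype(int))
    return np.array(out)
# stock front (robot-side) edge top z18: nominal at +10 uy from centreline
for L in (-60,-20,0):pass
k=np.linspace(-12,12,60)
for t in (50,62,70,110,120,130,140):
    P=prof(piv+uy*10,ux,uy,18,[t])[0].sum(1);g=np.diff(np.convolve(P,np.ones(3)/3,'same'))[3:-3];i=np.argmax(abs(g))+3;print('stock outer edge t',t,k[i].round(2),g[i-3])
la=np.radians(98.4-69.7);bx=np.array([np.cos(la),np.sin(la)]);bn=np.array([np.sin(la),-np.cos(la)])
for t in (50,60,70,80,90,100,110,120):
    P=prof(piv+bn*6,bx,bn,14,[t])[0].sum(1);g=np.diff(np.convolve(P,np.ones(3)/3,'same'))[3:-3];i=np.argmin(g)+3;print('blade far edge',t,k[i].round(2),g[i-3])
E
```

```text
tool_pos: [559.1, -128.9, 195.5]
tcp_rot: [-180.0, -0.1, 98.6]
time: 26.75
tool_pos: [559.2, -130.1, 196.2]
tcp_rot: [180.0, -0.1, 98.3]
stock outer edge t 50 -0.2 -36.333333333333314
stock outer edge t 62 -1.02 46.0
stock outer edge t 70 3.86 61.33333333333334
stock outer edge t 110 3.46 63.99999999999997
stock outer edge t 120 -0.2 33.33333333333337
stock outer edge t 130 -10.78 0.0
stock outer edge t 140 -10.78 0.0
blade far edge 50 1.42 -14.999999999999943
blade far edge 60 0.61 -15.0
blade far edge 70 1.02 -16.666666666666686
blade far edge 80 1.02 -14.0
blade far edge 90 0.61 -14.666666666666629
blade far edge 100 1.02 -15.333333333333371
blade far edge 110 1.02 -11.999999999999943
blade far edge 120 1.02 -15.666666666666686
```

Run:
```python
from h import *
import pickle
s=pickle.load(open('/tmp/w8.pkl','rb'));im=np.load('/tmp/w8.npy');c=cam('wrist',s)
def ln(p,d,n,z,ts,lo,hi,f,sgn):
    k=np.arange(lo,hi,.25);T=[];V=[]
    for t in ts:
        uv=w2px(c,[np.r_[p+d*t+n*q,z] for q in k]).astype(np.float32)
        P=f(cv2.remap(im,uv[:,0].reshape(1,-1),uv[:,1].reshape(1,-1),1)[0].astype(float))
        g=np.gradient(cv2.GaussianBlur(P.reshape(1,-1),(0,0),3)[0])*sgn;i=np.argmax(g[4:-4])+4;T.append(t);V.append(k[i])
    V=np.array(V);m=abs(V-np.median(V))<2;f=np.polyfit(np.array(T)[m],V[m],1);return V, np.degrees(np.arctan(f[0])).round(2), f[1].round(2)
piv=np.array([515.2,-90.4]);w=lambda a:np.array([np.cos(np.radians(a)),np.sin(np.radians(a))])
sat=lambda P:P[:,1]-P[:,0]
gray=lambda P:P.sum(1)
red=lambda P:P[:,0]-.5*P[:,2]
bx=w(28.7);bn=w(28.7-90)
print('blade far (red)',ln(piv,bx,bn,14,range(45,126,5),2,12,red,-1))
print('leaf/blade (g-r)',ln(piv,bx,bn,14,range(45,103,5),-10,-1,sat,-1))
print('blade near past leaf',ln(piv,bx,bn,14,range(110,127,3),-10,-1,red,1))
sx=w(98.4);sn=w(188.4)
print('stock outer',ln(piv,sx,sn,18,list(range(44,62,3))+list(range(108,124,4)),5,16,red,-1))
print('bar/stock',ln(piv,sx,sn,18,range(44,100,5),-16,-5,gray,1))
uv=w2px(c,[np.r_[piv+sx*t,18] for t in (0,40,110,120,140)]);print(uv)
```

```text
blade far (red) (array([7.5 , 7.5 , 7.25, 7.25, 7.25, 7.  , 7.25, 7.25, 7.  , 7.  , 7.25,
       7.  , 7.  , 7.25, 7.  , 7.  , 7.25]), np.float64(-0.23), np.float64(7.52))
leaf/blade (g-r) (array([-5., -5., -5., -5., -5., -5., -5., -5., -5., -5., -5., -5.]), np.float64(0.0), np.float64(-5.0))
blade near past leaf (array([-5.25, -5.25, -5.25, -5.25, -5.  , -5.25]), np.float64(0.41), np.float64(-6.05))
stock outer (array([10.25, 10.25, 10.25, 10.5 , 10.5 , 10.5 , 13.75, 12.  , 10.5 ,
       10.25]), np.float64(0.45), np.float64(9.99))
bar/stock (array([ -8.5 ,  -8.5 ,  -8.75,  -9.  ,  -9.5 ,  -9.5 , -14.25,  -9.  ,
        -8.75,  -9.  ,  -9.25,  -9.25]), np.float64(-0.54), np.float64(-8.33))
[[219.7551103  130.36973018]
 [218.31767082  91.68484578]
 [215.40348629  15.30795239]
 [214.93772938   3.33277709]
 [213.96295699 -21.54100058]]
```

```bash
python3 - <<'E'
from h import *
import pickle
s=pickle.load(open('/tmp/w8.pkl','rb'));im=np.load('/tmp/w8.npy').astype(int);c=cam('wrist',s)
m=(im[...,0]>120)&(im[...,1]<70)&(im[...,2]<80);v,u=np.nonzero(m);print(m.sum(),u.min(),u.max(),v.min(),v.max())
e=v>v.max()-3; tip=px2w(c,(u[e].mean(),v.max()),61)[:2];b=v<v.min()+3;hg=px2w(c,(u[b].mean(),v.min()),35)[:2];print('tip end',tip,'hinge end',hg)
a=np.radians(98.4);ux=np.array([np.cos(a),np.sin(a)]);print((tip-[515.7,-91])@ux,(tip-[515.7,-91])@[-ux[1],ux[0]],(hg-[515.7,-91])@ux)
E
python3 -m handwheel '[[0.015,-0.0125,0.03,0],[0.015,-0.0125,0.03,0],[0.015,-0.0123,0.03,0],[0,0,0.02,0],[0,0,0,0],[0,0,0,0],[0,0,0,0]]'|sed -n '2,5p'
```

```text
479 210 222 99 140
tip end [516.0105406  -95.38305587] hinge end [510.13731319 -58.2559262 ]
-4.381400615496895 0.3330808567750897 33.205420411591625
tool_pos: [518.1, -90.6, 88.0]
tcp_rot: [179.8, 0.1, 98.5]
ft_force: [0.2, 0.4, -0.0]
finger_gap: -0.1
```

```bash
python3 -m handwheel '[[-0.002,-0.001,0.01,0],[0,0,0.008,0],[0,0,0.004,0],[0,0,0,0]]'|sed -n '2p;4p'; python3 -m handwheel '[[-0.0005,0,0.002,0],[-0.001,0,0.002,0],[0,0,0,0]]'|sed -n '2p;4p'
```

```text
tool_pos: [514.7, -92.6, 62.9]
ft_force: [0.0, 0.5, 0.3]
tool_pos: [516.1, -94.3, 60.2]
ft_force: [-1.2, -0.4, 1.7]
```

```bash
python3 -m handwheel '[[-0.0018,0,0.003,0],[-0.0015,0,0.003,0],[-0.0012,0,0.003,0],[-0.001,0,0.003,0],[0,0,0,0]]'|sed -n '2p;4p'; python3 -m handwheel '[[-0.0007,0,0.003,0],[-0.0005,0,0.003,0],[-0.0003,0,0.003,0],[0,0,0,0]]'|sed -n '2p;4p'
```

```text
tool_pos: [517.3, -100.9, 48.5]
ft_force: [0.1, -2.7, 5.1]
tool_pos: [517.6, -102.0, 39.4]
ft_force: [0.7, -2.2, 3.4]
```

```bash
python3 -m handwheel '[[0,0,0.002,0],[0,0,0,0]]'|sed -n '2p;4p'; python3 -m handwheel '[[0,0,0.0015,0],[0,0,0,0]]'|sed -n '2p;4p'
```

```text
tool_pos: [517.6, -101.9, 37.6]
ft_force: [-0.5, -2.6, 4.1]
tool_pos: [516.7, -101.0, 35.3]
ft_force: [0.6, 0.6, 0.4]
```

```bash
python3 -m handwheel '[[0,0,0.001,0],[0,0,0,0]]'|sed -n '2p;4p'; python3 -m handwheel '[[0,0,0.001,0],[0,0,0,0]]'|sed -n '2p;4p'; python3 -m handwheel '[[0,0,0.001,0],[0,0,0,0]]'|sed -n '2p;4p'
```

```text
tool_pos: [516.6, -100.8, 34.4]
ft_force: [-1.3, -0.1, 4.2]
tool_pos: [516.8, -100.8, 34.2]
ft_force: [-4.6, 1.7, 10.1]
tool_pos: [517.1, -100.9, 33.9]
ft_force: [-6.6, 2.0, 16.7]
```

```bash
python3 -m handwheel '[[0,0,-0.003,0],[0,0,-0.05,0],[0,0,-0.05,0],[0,0,-0.05,0],[-0.0174,0.0187,-0.01,0],[-0.0174,0.0187,0,0],[0,0,0,0],[0,0,0,0],[0,0,0,0]]' 0.085|sed -n '1,3p'
cat > seg.py <<'E'
from h import *
def ln(im,c,p,d,n,z,ts,lo,hi,f,sgn):
    k=np.arange(lo,hi,.25);T=[];V=[]
    for t in ts:
        uv=w2px(c,[np.r_[p+d*t+n*q,z] for q in k]).astype(np.float32)
        P=f(cv2.remap(im,uv[:,0].reshape(1,-1),uv[:,1].reshape(1,-1),1)[0].astype(float))
        g=np.gradient(cv2.GaussianBlur(P.reshape(1,-1),(0,0),3)[0])*sgn;i=np.argmax(g[4:-4])+4;T.append(t);V.append(k[i])
    V=np.array(V);m=abs(V-np.median(V))<2;f=np.polyfit(np.array(T)[m],V[m],1);return np.median(V), np.degrees(np.arctan(f[0])).round(2), f[1].round(2),m.sum()
w=lambda a:np.array([np.cos(np.radians(a)),np.sin(np.radians(a))])
sat=lambda P:P[:,1]-P[:,0]
red=lambda P:P[:,0]-.5*P[:,2]
E
python3 - <<'E'
from seg import *
s=r.sense();im=r.snapshot('wrist');c=cam('wrist',s)
piv=np.array([515.2,-90.4]);bx=w(28.7);bn=w(28.7-90);sx=w(98.4);sn=w(188.4)
print(s['tool_pos'],s['tcp_rot'],s['time'])
print('blade far',ln(im,c,piv,bx,bn,14,range(45,126,5),2,12,red,-1))
print('leaf/blade',ln(im,c,piv,bx,bn,14,range(45,103,5),-10,-1,sat,-1))
print('stock outer',ln(im,c,piv,sx,sn,18,list(range(44,62,3))+list(range(108,124,4)),5,16,red,-1))
I=im.astype(int);m=(I[...,0]>120)&(I[...,1]<70)&(I[...,2]<80);v,u=np.nonzero(m);e=v>v.max()-3
print(m.sum(),(px2w(c,(u[e].mean(),v.max()),34)[:2]-piv)@sx,(px2w(c,(u[e].mean(),v.min()),36)[:2]-piv)@sx)
E
```

```text
time: 31.0
tool_pos: [557.9, -129.3, 194.4]
tcp_rot: [-179.9, -0.1, 98.5]
[ 557.92841047 -129.31354384  194.43957084] [-1.79884336e+02 -7.53765467e-02  9.84547949e+01] 31.0
blade far (np.float64(7.0), np.float64(-0.27), np.float64(7.48), np.int64(17))
leaf/blade (np.float64(-5.0), np.float64(-0.07), np.float64(-4.93), np.int64(12))
stock outer (np.float64(10.375), np.float64(0.18), np.float64(10.19), np.int64(9))
515 -13.594780899939794 32.50214160576832
```

```bash
python3 -m handwheel '[[0.043,-0.0122,0,0],[0.043,-0.0122,0,0],[0.0427,-0.0122,0.04,0],[0,0,0.04,0],[0,0,0,0],[0,0,0,0],[0,0,0,0]]'|sed -n '2,3p'
python3 - <<'E'
from h import *
s=r.sense();R=Ro.from_euler('xyz',s['tcp_rot'],degrees=True).as_matrix()
print(R.T@(np.array([503,-7.3,21])-s['tool_pos']),s['finger_gap'])
E
```

```text
tool_pos: [508.3, -15.4, 124.4]
tcp_rot: [179.8, 0.0, 98.4]
[  8.82371114  -4.31243473 103.41288479] 85.04549303397005
```

```bash
python3 -m handwheel '[[0.0088,-0.0043,0.04,0],[0,0,0.04,0],[0,0,0.015,0],[0,0,0,0],[0,0,0,0],[0,0,0,0]]'|sed -n '2,4p'
python3 - <<'E'
from h import *
s=r.sense();R=Ro.from_euler('xyz',s['tcp_rot'],degrees=True).as_matrix()
print(R.T@(np.array([503,-7.3,21])-s['tool_pos']),s['finger_gap'])
E
```

```text
tool_pos: [503.7, -7.2, 29.8]
tcp_rot: [179.8, 0.1, 98.4]
ft_force: [0.3, 0.7, -0.2]
[ 0.01348964 -0.72671403  8.77878848] 84.97135439818739
```

```bash
python3 -m handwheel '[[0,-0.0007,0.009,0],[0,0,0,0],[0,0,0,0]]'|sed -n '2,4p'; python3 -m handwheel '[[0,0,0,0],[0,0,0,0],[0,0,0,0],[0,0,0,0],[0,0,0,0]]' 0 60|sed -n '2,6p'
```

```text
tool_pos: [500.5, -6.7, 18.1]
tcp_rot: [-180.0, -0.0, 98.4]
ft_force: [-0.1, 0.7, 0.3]
tool_pos: [501.2, -6.8, 18.5]
tcp_rot: [179.9, 0.0, 98.4]
ft_force: [1.7, -1.6, -3.2]
finger_gap: 15.2
grip_force: 58.4
```

```bash
python3 -m handwheel '[[-0.001,-0.002,-0.0004,0],[-0.003,-0.004,0,0],[0,0,-0.02,0],[0,0,-0.04,0],[0,0,0,0]]'|sed -n '2,4p'; python3 -m handwheel '[[0.02,0,0,0],[0.04,0.001,0,0],[0.045,0.001,0,0],[0.045,0.0017,0,0],[0.04,0,0,0],[0.0278,0,0,0],[0,0,0,0],[0,0,0,0],[0,0,0,0],[0,0,0,0]]'|sed -n '1,4p'
python3 - <<'E'
from seg import *
import pickle
s=r.sense();im=r.snapshot('wrist');c=cam('wrist',s);np.save('/tmp/w9.npy',im);pickle.dump(s,open('/tmp/w9.pkl','wb'))
R=Ro.from_euler('xyz',s['tcp_rot'],degrees=True).as_matrix();print((R.T@(np.array([467.7,204.4,18.5])-s['tool_pos'])).round(1))
t=s['tool_pos'][:2];sx=w(98.4);sn=w(8.4)
ts=range(15,62,4)
print('bar face in tool y',ln(im,c,t,sx,sn,14,ts,11,30,red,1))
print('stock faces',ln(im,c,t,sx,sn,s['tool_pos'][2]-.5,range(26,56,4),4,15,red,-1),ln(im,c,t,sx,sn,s['tool_pos'][2]-.5,range(26,56,4),-15,-4,red,1))
I=im.astype(int);m=(I[...,0]>150)&(I[...,1]>80)&(I[...,2]<70);m[:, :250]=0;v,u=np.nonzero(m);i=np.argmax(u);print(m.sum(),'orange tip',px2w(c,(u[i],v[i]),14))
E
```

```text
tool_pos: [498.0, -12.2, 83.2]
tcp_rot: [179.6, 0.1, 98.4]
ft_force: [2.3, 0.1, -2.6]
time: 34.65
tool_pos: [466.8, 203.2, 78.1]
tcp_rot: [-179.9, 0.0, 98.4]
ft_force: [-0.6, -0.1, -4.1]
[ 1.1  1.1 59.5]
bar face in tool y (np.float64(16.0), np.float64(0.31), np.float64(15.9), np.int64(12))
stock faces (np.float64(9.0), np.float64(-0.21), np.float64(9.18), np.int64(8)) (np.float64(-10.25), np.float64(0.04), np.float64(-10.31), np.int64(8))
1305 orange tip [574.69730767 209.35994234  14.        ]
```

```bash
python3 -m handwheel '[[0,0,0.02,0],[0,0,0.02,0],[0,0,0.012,0],[0,0,0.005,0],[0,0,0,0],[0,0,0,0],[0,0,0,0]]'|sed -n '2,4p'; python3 -m handwheel '[[0,0,0.001,0],[0,0,0,0],[0,0,0,0]]'|sed -n '2p;4p'; python3 -m handwheel '[[0,0,0.0006,0],[0,0,0,0],[0,0,0,0]]'|sed -n '2p;4p'
```

```text
tool_pos: [467.9, 204.7, 22.6]
tcp_rot: [179.9, -0.0, 98.4]
ft_force: [-0.6, -0.0, -5.1]
tool_pos: [467.1, 204.5, 20.7]
ft_force: [0.1, 0.8, -4.2]
tool_pos: [466.9, 204.4, 19.9]
ft_force: [-0.1, -0.2, -3.5]
```

```bash
python3 -m handwheel '[[0,0,0.0007,0],[0,0,0,0],[0,0,0,0]]'|sed -n '2p;4p'; python3 -m handwheel '[[0,0,0.0005,0],[0,0,0,0],[0,0,0,0]]'|sed -n '2p;4p'; python3 -m handwheel '[[0,0,0.0004,0],[0,0,0,0],[0,0,0,0]]'|sed -n '2p;4p'
```

```text
tool_pos: [466.9, 204.4, 19.2]
ft_force: [0.1, 0.1, -4.3]
tool_pos: [466.9, 204.4, 18.7]
ft_force: [-1.2, -0.7, -3.9]
tool_pos: [467.0, 204.4, 18.5]
ft_force: [-1.4, 0.2, -0.3]
```

```bash
python3 -m handwheel '[[0,0.001,-0.0004,0],[0,0.003,0,0],[0,0.0015,0,0],[0,0,0,0],[0,0,0,0]]'|sed -n '2p;4p'; python3 -m handwheel '[[0,0.0007,0,0],[0,0,0,0]]'|sed -n '2p;4p'; python3 -m handwheel '[[0,0.0007,0,0],[0,0,0,0]]'|sed -n '2p;4p'; python3 -m handwheel '[[0,0.0006,0,0],[0,0,0,0]]'|sed -n '2p;4p'
```

```text
tool_pos: [472.4, 205.2, 18.6]
ft_force: [-0.5, -0.1, -3.7]
tool_pos: [473.1, 205.3, 18.7]
ft_force: [0.2, 0.3, -4.5]
tool_pos: [473.7, 205.4, 18.7]
ft_force: [-1.2, -0.1, -4.3]
tool_pos: [473.8, 205.4, 18.5]
ft_force: [-3.2, -0.6, -2.2]
```

```bash
python3 -m handwheel '[[0.003,0.0004,0,0],[0.004,0,0,0],[0.004,0,0,0],[0.004,0,0,0],[0,0,0,0]]'|sed -n '2p;4p'; python3 -m handwheel '[[0.002,0,0,0],[0.002,0,0,0],[0.002,0,0,0],[0.002,0,0,0],[0.002,0,0,0],[0,0,0,0]]'|sed -n '2p;4p'; python3 -m handwheel '[[0.002,0,0,0],[0.002,0,0,0],[0.002,0,0,0],[0,0,0,0]]'|sed -n '2p;4p'
```

```text
tool_pos: [471.8, 220.1, 18.6]
ft_force: [-5.0, -3.4, 0.1]
tool_pos: [470.5, 229.4, 18.6]
ft_force: [-5.1, -5.6, 1.5]
tool_pos: [469.6, 235.3, 18.6]
ft_force: [-5.8, -5.7, 1.5]
```

```bash
python3 -m handwheel '[[0.001,0,-0.0003,0],[0.001,0,0,0],[0.001,0,0,0],[0.001,0,0,0],[0.001,0,0,0],[0,0,0,0]]'|sed -n '2p;4p'; python3 -m handwheel '[[0.0007,0,0,0],[0.0007,0,0,0],[0,0,0,0]]'|sed -n '2p;4p'
python3 - <<'E'
from seg import *
import pickle
s=r.sense();im=r.snapshot('wrist');c=cam('wrist',s);np.save('/tmp/w10.npy',im);pickle.dump(s,open('/tmp/w10.pkl','wb'));print(s['time'],s['wrist_torque'])
I=im.astype(int);m=((I[...,0]>1.4*I[...,1])&(I[...,0]>70)&(I[...,2]<.6*I[...,1])).astype(np.uint8);n,l,st,ce=cv2.connectedComponentsWithStats(m)
for q in st[1:]:
    if q[4]>40:print(q)
E
```

```text
tool_pos: [468.8, 240.6, 18.6]
ft_force: [-3.3, -3.1, -3.7]
tool_pos: [468.7, 241.9, 18.6]
ft_force: [-4.2, -4.6, -2.6]
40.4 [-0.65537092  0.59436357 -0.3012631 ]
[375 281  45  29 739]
```

```bash
python3 -m handwheel '[[0.0007,0,0,0],[0.0007,0,0,0],[0,0,0,0]]'|sed -n '2p;4p'; python3 -m handwheel '[[0.0006,0,0,0],[0,0,0,0]]'|sed -n '2p;4p'; python3 -m handwheel '[[0.0006,0,0,0],[0,0,0,0]]'|sed -n '2p;4p';  python3 -m handwheel '[[0.0006,0,0,0],[0,0,0,0]]'|sed -n '2p;4p'
```

```text
tool_pos: [468.5, 243.3, 18.6]
ft_force: [-3.2, -3.7, -2.5]
tool_pos: [468.4, 243.9, 18.6]
ft_force: [-3.3, -2.7, -2.7]
tool_pos: [468.3, 244.5, 18.6]
ft_force: [-3.1, -3.7, -2.6]
tool_pos: [468.2, 245.1, 18.6]
ft_force: [-3.2, -3.8, -3.0]
```

```bash
python3 -m handwheel '[[0.0006,0,0,0],[0,0,0,0]]'|sed -n '2p;4p'; python3 -m handwheel '[[0.0006,0,0,0],[0,0,0,0]]'|sed -n '2p;4p'; python3 -m handwheel '[[0.0006,0,0,0],[0,0,0,0]]'|sed -n '2p;4p'
python3 - <<'E'
from seg import *
s=r.sense();im=r.snapshot('wrist');c=cam('wrist',s);np.save('/tmp/w11.npy',im)
t=s['tool_pos'][:2];sx=w(98.4);piv=t-84*sx;bx=w(28.7);bn=w(-61.3)
og=lambda P:P[:,0]-P[:,2]
for L in (range(92,110,3),range(84,106,3)):print('leaf outer/blade',ln(im,c,piv,bx,bn,14,L,-14,2,og,-1))
print('blade inner past',ln(im,c,piv,bx,bn,14,range(114,128,2),-14,0,red,1))
E
```

```text
tool_pos: [468.1, 245.7, 18.6]
ft_force: [-3.5, -3.9, -2.9]
tool_pos: [468.1, 246.3, 18.6]
ft_force: [-3.2, -4.2, -2.5]
tool_pos: [468.0, 246.6, 18.6]
ft_force: [-2.5, -6.1, -2.9]
leaf outer/blade (np.float64(-5.625), np.float64(9.93), np.float64(-23.0), np.int64(4))
leaf outer/blade (np.float64(-5.5), np.float64(3.45), np.float64(-10.88), np.int64(4))
blade inner past (np.float64(-13.0), np.float64(7.13), np.float64(-27.58), np.int64(6))
```

```bash
python3 -m handwheel '[[0.0005,0,0,0],[0,0,0,0]]'|sed -n '2p;4p'; python3 -m handwheel '[[0.0004,0,0,0],[0,0,0,0]]'|sed -n '2p;4p'; python3 -m handwheel '[[0,0,0,0],[0,0,0,0]]'|sed -n '2p;4p'
```

```text
tool_pos: [468.0, 246.6, 18.6]
ft_force: [-2.8, -8.6, -2.3]
tool_pos: [468.0, 246.7, 18.6]
ft_force: [-3.5, -9.5, -1.4]
tool_pos: [468.0, 246.7, 18.6]
ft_force: [-2.1, -10.7, -1.9]
```

```bash
python3 -m handwheel '[[-0.001,-0.0004,0.0003,0],[0,0,0.0002,0],[0,0,0,0]]'|sed -n '2p;4p'; python3 -m handwheel '[[0,0,0,0],[0,0,0,0],[0,0,0,0],[0,0,0,0]]' 0.06|sed -n '2p;4,5p'; python3 -m handwheel '[[0,0,-0.03,0],[0,0,-0.05,0],[0,0,-0.05,0],[0,0,-0.05,0],[-0.035,0.012,0,0],[-0.035,0.012,0,0],[-0.035,0.012,0,0],[0,0,0,0],[0,0,0,0],[0,0,0,0]]' |sed -n '1,4p'
python3 - <<'E'
from seg import *
import pickle
s=r.sense();im=r.snapshot('wrist');c=cam('wrist',s);np.save('/tmp/w12.npy',im);pickle.dump(s,open('/tmp/w12.pkl','wb'))
print(s['tool_pos'])
piv=np.array([468,246.6])-84*w(98.4);bx=w(28.7);bn=w(-61.3);sx=w(98.4);sn=w(188.4)
og=lambda P:P[:,0]-P[:,2]
print('blade far',ln(im,c,piv,bx,bn,14,range(45,126,5),2,14,red,-1))
print('leaf/blade',ln(im,c,piv,bx,bn,14,range(45,103,5),-12,1,og,-1))
print('blade inner past leaf',ln(im,c,piv,bx,bn,14,range(112,127,3),-12,0,red,1))
print('stock outer',ln(im,c,piv,sx,sn,18,list(range(44,62,3)),4,18,red,-1))
I=im.astype(int);m=(I[...,0]>120)&(I[...,1]<70)&(I[...,2]<80);v,u=np.nonzero(m);e=v>v.max()-3
print(m.sum(),(px2w(c,(u[e].mean(),v.max()),34)[:2]-piv)@sx)
E
```

```text
tool_pos: [467.9, 246.6, 18.6]
ft_force: [-3.5, -6.5, 0.5]
tool_pos: [468.7, 247.7, 19.0]
ft_force: [0.1, -0.2, 0.2]
finger_gap: 60.0
time: 44.3
tool_pos: [518.9, 149.5, 198.4]
tcp_rot: [-180.0, -0.0, 98.5]
ft_force: [-0.2, 0.7, 0.3]
[518.86570369 149.46568372 198.43632528]
blade far (np.float64(8.5), np.float64(-0.02), np.float64(8.5), np.int64(17))
leaf/blade (np.float64(-3.75), np.float64(0.12), np.float64(-3.86), np.int64(12))
blade inner past leaf (np.float64(-4.25), np.float64(-0.95), np.float64(-2.23), np.int64(5))
stock outer (np.float64(10.5), np.float64(1.77), np.float64(8.95), np.int64(6))
458 -14.24537050727059
```

```bash
python3 -c "
from bench import r
print(r.hand_in(), r.sense()['time'])"
```

```text
the job is handed in; nothing more can be done
the job is handed in; nothing more can be done
```

The job is handed in, result not shown: the gauge was locked on the green bracket and lies on the orange one, its lever measured down and the orange leaf within about 0.3° of the green one.

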